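# Hand over the tea tray

## Robot

A 6-joint arm with a two-finger parallel gripper is mounted at the origin on the work surface. World frame = base frame: x ahead of the robot, y to its left, z up, the work surface at z = 0. Lengths are in m, angles in rad, forces in N, time in s.
With the tool pointing down it reaches from about 0.2 to 0.875 m from the base axis. Payload 3.4 kg.
Tool frame: the origin (TCP) lies on the centre line of the jaws, within the pads' length; the fingertips stand 19 mm ahead of it and the grasp point (between the pads) is the TCP; z points along the fingers, x is the direction in which the jaws open and shut, and the axes are right-handed (so a half turn about z gives the same grasp; the last joint's range is limited). The gripper opens to 94 mm and grips with 3 to 60 N. Pads are 16 mm wide; open, the fingers measure 119 mm over their backs; the gripper's body (75 mm by 177 mm) begins 78 mm behind the grasp point.
Start: joints at [-1.371, 0.276, 1.505, -0, 1.361, -0.121], TCP at [0.181, -0.546, 0.224] pointing down, gripper open.
Joint ranges: [-2.89, 2.89], [-0.75, 2.08], [0.22, 2.7], [-1.18, 4.32], [0.11, 2.71], [-2.7, 2.7]. Speed limits (rad/s): [2.57, 2.57, 3.14, 3.14, 3.14, 3.14].

## Interface

Orientations are given as a unit quaternion [x, y, z, w].
In Python, from plant import r gives the robot as it stands.
- The arm moves only by the tool servo_tool, never from a script. Its argument "series" is a list of rows, each a list of 3 entries, a list of its own where there are three numbers: the shift along the tool's x, y, z in cm, then the turn, a rotation vector about the tool's x, y, z in degrees, then the opening, from 0 (shut) to 1 (fully open). A call has exactly 10 rows; each row shifts and turns the commanded pose from where the row before left it, along the tool's axes as they then stand; what a row does not reach is not made up. A row lasts 1/12 s, in which the tool goes at most 41.7 mm and 7.16 degrees, less where a joint would pass 70% of its speed; a pose out of reach is approached as far as the arm can. A call with a gripper value outside its range is refused whole. The fingers move at their own pace and stop on an object; "squeeze" is the grip in N (left out, the last holds). Time passes only in rows, so rows that do not move let the fingers close, or fill a call up. It gives the time, the measured TCP pose, the force and the opening at its end, in the units of the state.
- r.sense(): the state, without advancing time (a new reading comes with each control period).
- r.snapshot(name): name is "scene" or "top" or "wrist"; returns a dict with "image" (420x560x3 uint8, red, green, blue), "fov_y" (degrees; the focal length in pixels is half the picture's height over the tangent of half this angle, whatever the lens; pixels are square), "cx", "cy" (the principal point, pixels), "k1" (the pictures are not rectified: a ray, as slopes to the right and down, at radius r is drawn at 1 + k1 r^2 times it, then the intrinsics apply), "extrinsics" (4x4, takes a point from camera to world coordinates); the wrist camera has in their place "tool_from_camera" (4x4, takes a point from camera to tool coordinates, whose origin is the TCP and whose axes are the tool frame's). Camera axes: x right, y up, looking along -z (the intrinsics and any distortion apply to the point x, -y, -z); pixel columns grow to the right and rows downward; lengths in m; the calibration is good to about 2 mm. A picture is of the moment at which its call begins: read the wrist's pose just before it. There is no depth.
- r.job_done(): hands the job in, once; it reports no verdict.
The state is a dict: "t": time; "qpos": joint angles; "qvel": joint speeds; "joint_efforts": joint torques, N m; "position": TCP position; "orientation": TCP orientation; "contact_force": force on the tool from outside, world axes, zero at the start; "torque": the same for the moment, N m; "finger_gap": finger opening in m.
Only numpy, scipy, OpenCV 4.12 (cv2) and the standard library are available. Lean on these libraries where they do the work, as an engineer would, in place of code of your own. Each camera call takes 0.05 s, during which the arm holds its last target. There are 200 camera calls.

## Task

Lay the wooden tea spoon flat and lengthwise in the empty compartment of the tea tray and let go. Then lift the tray off the counter by its bridge handle and, once it is clear, give it a quarter turn so that its spoon side squarely faces the counter's far edge, where the guest stands, keeping it level with the loose tea ball untouched in the middle of its saucer throughout. Finish still holding the tray like that by the handle, level and still, at least 6 cm above the counter, with nothing else on the counter disturbed.

Things in the scene. Friction and masses are not known exactly. Their poses are not given: they have to be found in the camera images.
- tray: Walnut tea tray, 224 mm long (its x), 194 wide (its y, -88 to +106), 0.42 kg, loose. Origin: on its underside, below the middle of the handle; z up. Floor 6 mm, outer walls 18 mm high. Bridge handle along x at y = 0 on two end posts; spoon compartment on its -y side, saucer on +y. Starts with its x within 0.35 rad of world x (spoon side to world -y).
- handle (a point): Middle of the handle bar, 67 mm above the tray's underside; axes as the tray. Bar flat-sided, 12 mm thick (tray y), 18 mm tall (58 to 76 mm above the underside), 200 mm free between the posts along tray x; the tray balances within 15 mm of its middle.
- compartment (a point): Middle of the floor of the spoon compartment, 44 mm to the -y side of the handle and 6 mm above the tray's underside; axes as the tray. The compartment is 212 mm long (tray x) and 76 mm wide (tray y) inside, walls 12 mm high above its floor.
- dish (a point): Centre of the hollow of the shallow round steel saucer, 53 mm to the +y side of the handle and 8 mm above the tray's underside; axes as the tray. The saucer is 92 mm across, dished about 6 mm deep, and is part of the tray.
- tea_ball: Steel tea infuser ball, 38 mm in diameter, about 40 g, lying loose in the middle of the saucer; it rolls with tilt or jerky motion. Origin at its centre.
- spoon: Beech tea spoon, 160 mm long, 28 g, lying flat on the counter. Origin on its underside at the middle of its length; x along it towards the bowl, z up. Straight handle 12 mm wide, 11 mm tall, from x = -80 to +42 mm; round bowl 39 mm across, 13 mm high, centred at x = +60 mm. May lie in the compartment either way round.
- guest_side (a point): Point on the counter top near its far edge, on the side away from the robot, where the guest stands; axes as the world (x away from the robot, square to the far edge; y along that edge).
- clip_jar: Glass jar with a spring clip lid, 90 mm across, 122 mm high, bystander. Origin under its middle.
- canister: Brushed steel canister, 98 mm across, 164 mm high, bystander. Origin under its middle.
- honey_pot: White ceramic honey pot with lid, 100 mm across, 119 mm high, bystander. Origin under its middle.
- containers: Three nested empty plastic containers, 128 x 98 mm, 75 mm high, bystander. Origin under their middle.
Things that resemble listed ones, but are neither listed nor needed, are in the scene too. Several things have the shape of the tea_ball; the one meant has the colours described above.

How it is judged:
On the way, in this order (a step that is already met when the one before it is completed fails the run):
1. the spoon lies flat and lengthwise in the long compartment, let go, with the tray still on the counter (z of spoon in the frame of tray between 0.003 and 0.012 m and x of spoon in the frame of tray between -0.035 and 0.035 m and y of spoon in the frame of tray between -0.074 and -0.014 m and angle between the x axis of spoon and the x axis of tray, either way round below 0.3 rad and angle between the z axis of spoon and the z axis of tray, either way round below 0.12 rad and contact force between the fingers and spoon below 0.1 N and height (world z) of tray below 0.006 m), for 0.3 s.
2. the tray is lifted clear of the counter (15 mm) before it has been turned far (less than 0.75 rad from pointing away from the robot) (height (world z) of tray above 0.015 m and angle between the x axis of tray and the x axis of guest_side, either way round below 0.75 rad and contact force between the fingers and tray above 1 N), for 0.1 s.
At the end, for the whole second after the job is handed in: Tray held by its handle over 55 mm up, still, level within 0.09 rad, long side along the far edge within 0.15 rad, spoon side to it, touching nothing else; ball within 15 mm of the saucer centre; spoon flat in its compartment (0.3 rad; 35 mm along, 30 mm across); bystanders within 20 mm (z of spoon in the frame of tray between 0.003 and 0.012 m and x of spoon in the frame of tray between -0.035 and 0.035 m and y of spoon in the frame of tray between -0.074 and -0.014 m and angle between the x axis of spoon and the x axis of tray, either way round below 0.3 rad and angle between the z axis of spoon and the z axis of tray, either way round below 0.12 rad and contact force between the fingers and spoon below 0.1 N and height (world z) of tray above 0.055 m and angle between tray's own z axis and vertical below 0.09 rad and angle between the x axis of tray and the y axis of guest_side, either way round below 0.15 rad and y of guest_side in the frame of tray below -0.1 m and horizontal distance between tea_ball and dish below 0.015 m and z of tea_ball in the frame of tray between 0.02 and 0.036 m and linear speed of tray below 0.03 m/s and angular speed of tray below 0.12 rad/s and linear speed of tea_ball below 0.05 m/s and contact force between the fingers and tray above 1 N and y of the grasp point in the frame of tray between -0.02 and 0.02 m and x of the grasp point in the frame of tray between -0.1 and 0.1 m and z of the grasp point in the frame of tray above 0.045 m and contact force between tray and clip_jar below 0.2 N and contact force between tray and canister below 0.2 N and contact force between tray and honey_pot below 0.2 N and contact force between tray and containers below 0.2 N and distance of each of clip_jar, canister, honey_pot, containers from where it was at the start of the episode below 0.02 m); the arm keeps its last pose, push and grip.
It fails at once if the tea ball leaves the middle of the saucer (more than 28 mm from its centre) (horizontal distance between tea_ball and dish above 0.028 m).
It fails at once if the tray is tipped more than 0.2 rad from level (angle between tray's own z axis and vertical above 0.2 rad).
It fails at once if the robot touches the tea ball (contact force between the arm and tea_ball above 0.3 N).
It fails at once if the spoon is dropped: let go more than 60 mm above the counter (height (world z) of spoon above 0.06 m and contact force between the fingers and spoon below 0.01 N and z of spoon in the frame of tray above 0.04 m).
It fails at once if a bystander is displaced by more than 20 mm or tipped (distance of any of clip_jar, canister, honey_pot, containers from where it was at the start of the episode above 0.02 m or angle between any of clip_jar, canister, honey_pot, containers's own z axis and vertical above 0.2 rad).
It also fails if it takes over 67 s, if anything falls off the work surface, if the arm or the gripper's body presses on something with over 40 N, if the wrist force passes 120 N, or if a joint passes its speed limit or range.

## Working session

There is one attempt and no reset: what is moved stays moved. The work goes in short steps, Python scripts to look and compute and a tool call to move; the robot and the scene stay as the last step left them, time stands still between calls to the robot, and variables do not carry over. Pictures are saved under pics/ and viewed, about 8 in all and at most 12, crops included, and the job is handed in when it is done.

Besides the shell and the picture viewer there is one more tool, called as name(argument=value, ...) on one line, values as JSON. servo_tool: Moves the arm, as the interface text tells. Its arguments: {"type":"object","properties":{"series":{"type":"array"},"squeeze":{"type":"number"}},"required":["series"]}

```bash
ls; mkdir -p pics; cat > h.py <<'E'
import numpy as np, cv2
from plant import r
from scipy.spatial.transform import Rotation as R
def snap(name):
    s=r.sense(); d=r.snapshot(name)
    if name=='wrist':
        T=np.eye(4);T[:3,:3]=R.from_quat(s['orientation']).as_matrix();T[:3,3]=s['position']
        d['E']=T@np.array(d['tool_from_camera'])
    else: d['E']=np.array(d['extrinsics'])
    d['f']=210/np.tan(np.radians(d['fov_y'])/2)
    return d
def K(d): return np.array([[d['f'],0,d['cx']],[0,d['f'],d['cy']],[0,0,1]])
def ray(d,uv):
    uv=np.asarray(uv,float).reshape(-1,1,2)
    p=(uv[:,0]-[d['cx'],d['cy']])/d['f']; q=p.copy()
    for _ in range(30): q=p/(1+d['k1']*(q**2).sum(1,keepdims=True))
    v=np.c_[q[:,0],-q[:,1],-np.ones(len(q))]@d['E'][:3,:3].T
    return d['E'][:3,3],v
def onplane(d,uv,z):
    o,v=ray(d,uv); return o+v*((z-o[2])/v[:,2])[:,None]
def proj(d,P):
    P=np.asarray(P,float).reshape(-1,3); c=(P-d['E'][:3,3])@d['E'][:3,:3]
    q=np.c_[c[:,0],-c[:,1]]/(-c[:,2:3]); q=q*(1+d['k1']*(q**2).sum(1,keepdims=True))
    return q*d['f']+[d['cx'],d['cy']]
def save(n,im,s=1):
    cv2.imwrite('pics/'+n+'.png',cv2.resize(cv2.cvtColor(im,cv2.COLOR_RGB2BGR),None,fx=s,fy=s))
E
python3 - <<'E'
from h import *
for n in('scene','top'):
    d=snap(n); save(n+'0',d['image'],1.4); np.save(n+'0.npy',d,allow_pickle=True)
    print(n,d['fov_y'],d['cx'],d['cy'],d['k1'],d['E'].round(3).tolist())
print(r.sense())
E
```

```text
pics
scene 44.19931071211832 272.28068442409835 205.8622139206902 -0.15080100866878812 [[-0.275, -0.721, 0.636, 1.636], [0.961, -0.202, 0.186, 0.316], [-0.006, 0.662, 0.749, 1.3], [0.0, 0.0, 0.0, 1.0]]
top 48.483588134270256 275.2676600569201 205.57137570436012 -0.05783567084048125 [[0.023, 0.996, -0.085, 0.473], [-1.0, 0.023, 0.005, 0.014], [0.007, 0.085, 0.996, 1.396], [0.0, 0.0, 0.0, 1.0]]
{'t': 0.1, 'qpos': array([-1.37099387e+00,  2.76481306e-01,  1.50597993e+00, -1.08087326e-05,
        1.36071200e+00, -1.21042115e-01]), 'qvel': array([-0.00112814, -0.00161521, -0.00343717, -0.00036137,  0.00036226,
        0.00025088]), 'joint_efforts': array([ 1.59281262e-03, -4.05456769e+01, -2.37781030e+01,  7.03314668e-02,
        2.98829901e-02, -4.94021242e-05]), 'position': array([ 0.18120947, -0.54519708,  0.2237306 ]), 'orientation': array([ 8.10977641e-01, -5.85076611e-01, -5.83976022e-04, -5.32506582e-04]), 'contact_force': array([-0.14899008, -0.53972719, -0.15014233]), 'torque': array([ 0.01105962, -0.00260355, -0.02229708]), 'finger_gap': 0.09424938123184824}
```

View pics/scene0.png

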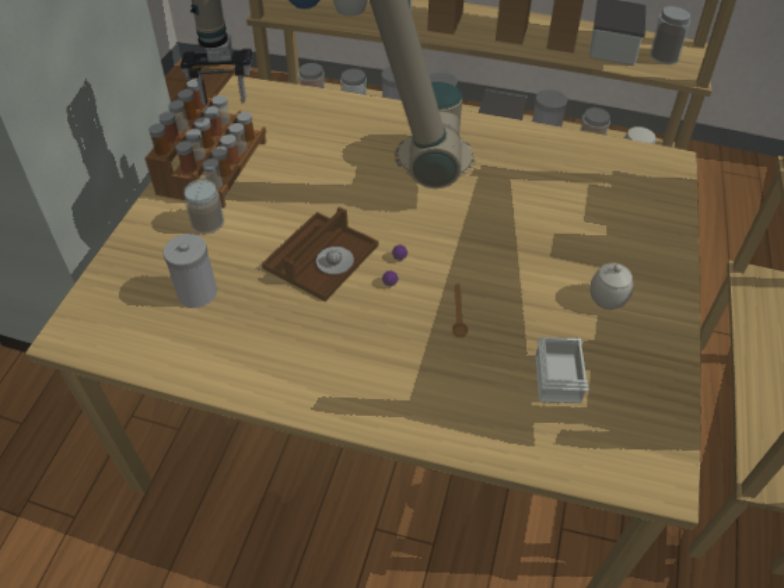

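View pics/top0.png

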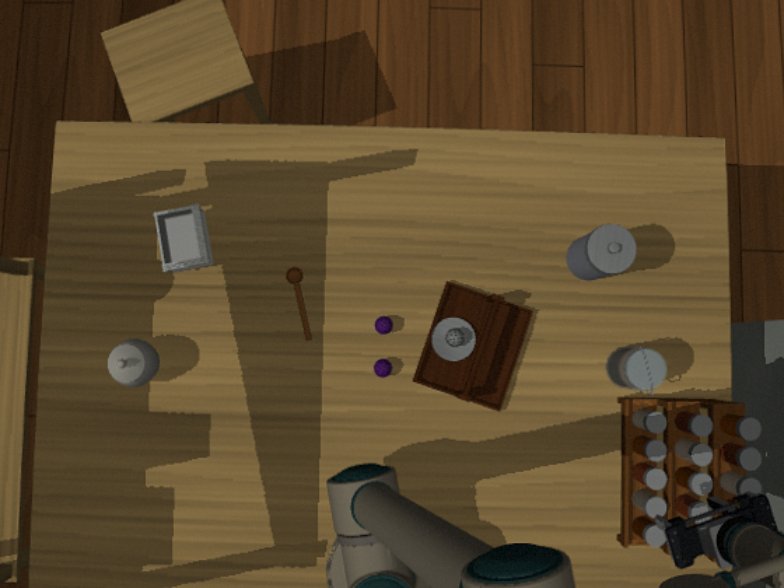

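The top view shows the tray around (475,345), with its spoon side to the right (world -y). The spoon runs from its bowl at (295,275) to its tail at (308,338). Two purple decoy balls lie between them, and the canister and jar are on the right. Next I'll measure by mask.

```bash
python3 - <<'E'
from h import *
d=np.load('top0.npy',allow_pickle=True).item(); im=d['image']
hsv=cv2.cvtColor(im,cv2.COLOR_RGB2HSV); 
for p in [(212,200),(211,197),(217,225),(320,250),(355,240),(250,250),(200,250)]: print(p,hsv[p[1],p[0]])
m=((hsv[...,0]<13)&(hsv[...,1]>110)).astype(np.uint8)
m=cv2.morphologyEx(m,cv2.MORPH_CLOSE,np.ones((3,3)))
n,l,st,c=cv2.connectedComponentsWithStats(m)
for i in range(1,n):
    if st[i,4]>80: print(i,st[i],c[i].round(1))
for i in range(1,n):
    x,y,w,h,a=st[i]
    if y<180 or a<80 or x>420: continue
    ct=max(cv2.findContours((l==i).astype(np.uint8),0,2)[0],key=cv2.contourArea)
    b=cv2.boxPoints(cv2.minAreaRect(ct)); z=0.018 if a>1500 else .011
    print(i,a,b.round(1).tolist(),onplane(d,b,z)[:,:2].round(4).tolist())
for n_,uv,z in [('ball',(454,338),.027),('can',(611,249),.16),('jar',(641,369),.12),('honey',(130,362),.08),('cont',(184,238),.075)]:
    print(n_,onplane(d,np.array(uv)/1.4,z)[0].round(3))
E
```

```text
(212, 200) [ 12 178  56]
(211, 197) [ 17 225  59]
(217, 225) [ 12 178  66]
(320, 250) [60  8 99]
(355, 240) [ 13 189  54]
(250, 250) [ 19 122 127]
(200, 250) [ 19 129  81]
7 [ 77   0  25  15 137] [90.4  6.6]
18 [  0   3  30  17 114] [12.1 11.1]
93 [ 0 18  8 21 84] [ 2.9 28.2]
175 [192  34  18  17  98] [200.7  42.1]
237 [  0  45  30  37 258] [13.4 65. ]
356 [  0  63  52  51 419] [25.3 90.7]
531 [ 19 101  19  26 110] [ 27.4 112.7]
540 [520 118  16  18 108] [525.9 124.9]
557 [  9 127  27  28 166] [ 22.2 141. ]
588 [521 146  16  30 100] [526.7 158.9]
601 [ 12 153  22  23 116] [ 23.7 162.8]
678 [ 295  202   85   91 4066] [340.3 247.5]
689 [522 206  27  19 108] [531.9 215.7]
738 [475 285  57  54 513] [515.9 307.3]
745 [474 291  23  23 208] [486.3 300.6]
773 [451 329  17  17 122] [456.6 336.2]
775 [480 331  18  17 139] [487.3 339.5]
806 [480 353  20  17 177] [487.9 359.2]
828 [451 369  16  14 102] [457.2 374.4]
678 4066 [[294.1000061035156, 272.70001220703125], [318.79998779296875, 198.60000610351562], [380.8999938964844, 219.3000030517578], [356.20001220703125, 293.3999938964844]] [[0.3942, -0.0535], [0.6143, -0.1227], [0.5569, -0.3085], [0.3376, -0.237]]
ball [ 0.488 -0.14   0.027]
can [ 0.664 -0.426  0.16 ]
jar [ 0.433 -0.499  0.12 ]
honey [0.423 0.518 0.08 ]
cont [0.679 0.422 0.075]
```

```bash
python3 - <<'E'
from h import *
d=np.load('top0.npy',allow_pickle=True).item(); im=d['image']
hsv=cv2.cvtColor(im,cv2.COLOR_RGB2HSV)
m=(hsv[...,1]>165).astype(np.uint8)
w=np.zeros_like(m); w[180:255,195:235]=1; m*=w
n,l,st,c=cv2.connectedComponentsWithStats(m); i=1+st[1:,4].argmax(); print(st[i])
ys,xs=np.nonzero(l==i); P=onplane(d,np.c_[xs,ys],.008)[:,:2]
vx,vy,x0,y0=cv2.fitLine(P.astype(np.float32),cv2.DIST_HUBER,0,.01,.01).ravel()
v=np.array([vx,vy])*np.sign(vx); t=(P-[x0,y0])@v; 
c=np.array([x0,y0])+v*(t.min()+t.max())/2
print('len',np.ptp(t),'mid',c.round(4),'yaw',np.degrees(np.arctan2(v[1],v[0])).round(1))
E
```

```text
[204 191  18  52 257]
len 0.15680298716836455 mid [0.5551 0.1869] yaw 14.8
```

servo_tool(series=[[[-2.2,-3.4,-0.5],[0,0,0],1],[[-2.2,-3.4,-0.5],[0,0,0],1],[[-2.2,-3.4,-0.5],[0,0,0],1],[[-2.2,-3.4,-0.5],[0,0,0],1],[[-2.2,-3.4,-0.5],[0,0,0],1],[[-2.2,-3.4,-0.5],[0,0,0],1],[[-2.2,-3.4,-0.5],[0,0,0],1],[[-2.2,-3.4,-0.5],[0,0,0],1],[[-2.2,-3.4,-0.5],[0,0,0],1],[[-2.2,-3.4,-0.5],[0,0,0],1]])

```text
t: 0.93
position: [0.4352, -0.2278, 0.2745]
orientation: [0.811, -0.585, -0.0, 0.0]
contact_force: [-0.3, -0.8, 0.2]
finger_gap: 0.0941
```

```bash
python3 - <<'E'
from h import *
d=snap('wrist'); save('w1',d['image']); np.save('w1.npy',d,allow_pickle=True)
print(d['E'].round(3).tolist(),d['fov_y'],np.array(d['tool_from_camera']).round(3).tolist()); s=r.sense(); print(s['t'],s['position'],s['orientation'],abs(s['qvel']).max())
E
```

```text
[[0.314, 0.921, 0.232, 0.502], [-0.95, 0.304, 0.077, -0.205], [0.0, -0.244, 0.97, 0.434], [0.0, 0.0, 0.0, 1.0]] 60.664628216583644 [[1.0, 0.002, 0.0, -0.0], [0.002, -0.97, -0.244, -0.07], [-0.0, 0.244, -0.97, -0.16], [0.0, 0.0, 0.0, 1.0]]
0.9833 [ 0.44017619 -0.2217225   0.275536  ] [ 0.81256433 -0.58285566  0.00091545 -0.00420173] 0.17950914966675116
```

View pics/w1.png

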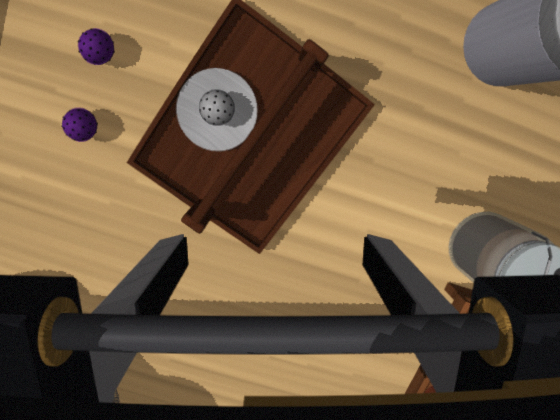

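The wrist view shows the tray with corners near (374,103), (262,252) and (129,162). The handle runs from (315,50) to (195,218), and the steel ball sits at (217,107). I'll fit these from a still picture.

```bash
cat >> h.py <<'E'
def trayfit(d):
    hsv=cv2.cvtColor(d['image'],cv2.COLOR_RGB2HSV)
    m=((hsv[...,0]<14)&(hsv[...,1]>110)).astype(np.uint8); m[265:]=0
    m=cv2.morphologyEx(m,cv2.MORPH_OPEN,np.ones((3,3)))
    n,l,st,c=cv2.connectedComponentsWithStats(m); i=1+st[1:,4].argmax()
    ct=max(cv2.findContours((l==i).astype(np.uint8),0,2)[0],key=cv2.contourArea)
    return cv2.convexHull(ct),l==i
E
python3 - <<'E'
from h import *
d=snap('wrist'); save('w2',d['image']); np.save('w2.npy',d,allow_pickle=True)
h,m=trayfit(d)
a=cv2.approxPolyDP(h,6,True)[:,0]; 
for p,q in zip(a,onplane(d,a,.018)): print(p,q.round(4))
print('handle ends',onplane(d,[(315,50),(195,218)],.076).round(4), 'ball',onplane(d,[(217,106)],.027).round(4),'dish',onplane(d,[(217,109)],.012).round(4))
s=r.sense(); print(s['position'],s['orientation'])
c=d['image'][0:260,120:400]; save('w2c',c,2.3)
E
```

```text
[240   6] [ 0.6065 -0.1247  0.018 ]
[318  51] [ 0.5892 -0.2204  0.018 ]
[376 111] [ 0.5498 -0.305   0.018 ]
[263 258] [ 0.3395 -0.2387  0.018 ]
[189 230] [ 0.3451 -0.1413  0.018 ]
[133 169] [ 0.3965 -0.0574  0.018 ]
handle ends [[ 0.5775 -0.2145  0.076 ]
 [ 0.3821 -0.152   0.076 ]] ball [[ 0.4972 -0.1336  0.027 ]] dish [[ 0.4937 -0.1322  0.012 ]]
[ 0.43774703 -0.22510713  0.27501859] [ 8.13112344e-01 -5.82104250e-01  6.00342694e-04 -1.61209158e-03]
```

View pics/w2c.png

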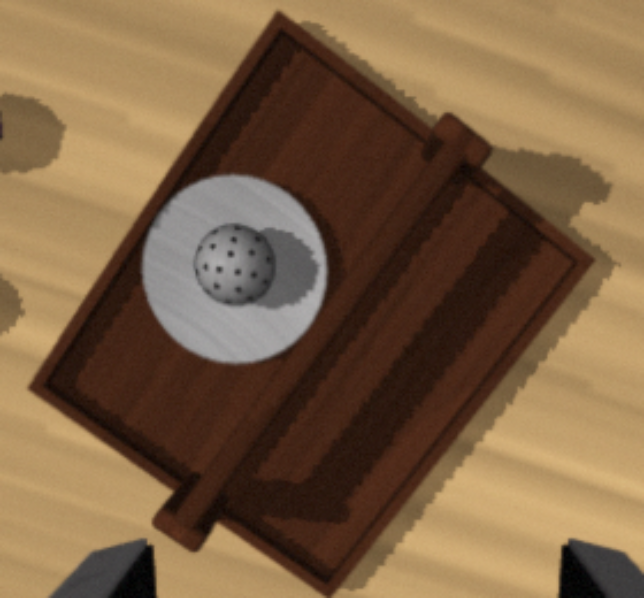

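The corner fit agrees with the top view: handle at about (0.471, -0.190), yaw -17.6°. The next move goes to the spoon.

servo_tool(series=[[[-3.4,-2.0,0.8],[0,0,0.4],1],[[-3.4,-2.0,0.8],[0,0,0.4],1],[[-3.4,-2.0,0.8],[0,0,0.4],1],[[-3.4,-2.0,0.8],[0,0,0.4],1],[[-3.4,-2.0,0.8],[0,0,0.4],1],[[-3.4,-2.0,0.8],[0,0,0.4],0.6],[[-3.4,-2.0,0.8],[0,0,0.4],0.6],[[-3.4,-2.0,0.8],[0,0,0.4],0.6],[[-2.4,-1.4,0.6],[0,0,0.4],0.6],[[-1.2,-0.8,0.3],[0,0,0],0.6]])

```text
t: 1.87
position: [0.5198, 0.1201, 0.2]
orientation: [0.793, -0.609, -0.001, 0.0]
contact_force: [0.6, -0.9, 0.1]
finger_gap: 0.0641
```

```bash
cat > spoon.py <<'E'
from h import *
import sys
nm=sys.argv[1]
r.snapshot('wrist'); r.snapshot('wrist')
d=snap('wrist'); im=d['image']; save(nm,im); np.save(nm+'.npy',d,allow_pickle=True)
hsv=cv2.cvtColor(im,cv2.COLOR_RGB2HSV)
m=((hsv[...,0]<17)&(hsv[...,1]>150)&(hsv[...,2]>25)).astype(np.uint8)
n,l,st,c=cv2.connectedComponentsWithStats(m)
for i in np.argsort(-st[1:,4])[:3]+1:
    ys,xs=np.nonzero(l==i); P=onplane(d,np.c_[xs,ys],.009)[:,:2]
    vx,vy,x0,y0=cv2.fitLine(P.astype(np.float32),cv2.DIST_HUBER,0,.01,.01).ravel()
    v=np.array([vx,vy])*np.sign(vx); t=(P-[x0,y0])@v; c=np.array([x0,y0])+v*(t.min()+t.max())/2
    print(st[i],'len',np.ptp(t).round(3),'mid',c.round(4),'yaw',np.degrees(np.arctan2(v[1],v[0])).round(1))
s=r.sense(); q=s['orientation']; print(s['t'],s['position'].round(4),q.round(4),'yaw',np.degrees(2*np.arctan2(q[1],q[0])))
E
python3 spoon.py w3
```

```text
[ 436  166  124  145 5518] len 0.176 mid [ 0.532  -0.1682] yaw 32.8
[ 196   49   40  166 2701] len 0.158 mid [0.555  0.1857] yaw 14.9
[438 391   4   4   6] len 0.005 mid [ 0.3249 -0.1399] yaw 3.7
2.0167 [0.5197 0.1175 0.2006] [ 7.927e-01 -6.096e-01 -4.000e-04  1.000e-03] yaw -75.11832864096952
```

View pics/w3.png

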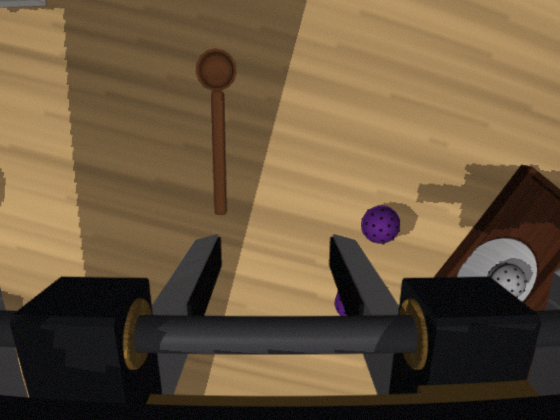

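The spoon's bowl is at (216,70) and its tail at (221,213). The fit gives its middle at (0.555, 0.186) and yaw 14.9°, so I'll descend at about 20 mm towards the bowl.

servo_tool(series=[[[-1.1,-1.4,1.0],[0,0,0],0.5],[[-1.1,-1.4,1.4],[0,0,0],0.5],[[-1.1,-1.4,1.4],[0,0,0],0.5],[[-1.1,-1.4,1.4],[0,0,0],0.5],[[-1.3,-1.6,1.4],[0,0,0],0.5],[[0,0,2.8],[0,0,0],0.5],[[0,0,2.8],[0,0,0],0.5],[[0,0,2.8],[0,0,0],0.5],[[0,0,2.0],[0,0,0],0.5],[[0,0,0.9],[0,0,0],0.5]])

```text
t: 2.85
position: [0.5732, 0.1884, 0.0198]
orientation: [0.792, -0.611, -0.001, 0.002]
contact_force: [-0.2, 0.6, -0.2]
finger_gap: 0.0469
```

servo_tool(series=[[[0,0,0],[0,0,0],0.5],[[0,0,0],[0,0,0],0.3],[[0,0,0],[0,0,0],0.2],[[0,0,0],[0,0,0],0.1],[[0,0,0],[0,0,0],0],[[0,0,0],[0,0,0],0],[[0,0,0],[0,0,0],0],[[0,0,0],[0,0,0],0],[[0,0,0],[0,0,0],0],[[0,0,0],[0,0,0],0]], squeeze=15)

```text
t: 3.68
position: [0.5754, 0.1912, 0.0231]
orientation: [0.792, -0.61, 0.0, -0.0]
contact_force: [0.2, -1.1, 5.5]
finger_gap: 0.0119
```

servo_tool(series=[[[0,0,-0.8],[0,0,0],0],[[0,0,-1.5],[0,0,0],0],[[0,0,-1.8],[0,0,0],0],[[0,0,-1.8],[0,0,3.5],0],[[0,0,-1.8],[0,0,5],0],[[0,0,-1.8],[0,0,5],0],[[0,0,-1.8],[0,0,5],0],[[0,0,-1.8],[0,0,5],0],[[0,0,-1.5],[0,0,5],0],[[0,0,-0.7],[0,0,4],0]])

```text
t: 4.52
position: [0.576, 0.1913, 0.1778]
orientation: [-0.588, 0.809, -0.001, 0.002]
contact_force: [-0.0, 0.5, -0.2]
finger_gap: 0.0116
```

servo_tool(series=[[[0,0,0],[0,0,0],0],[[0,0,0],[0,0,0],0],[[0,0,0],[0,0,0],0],[[0,0,0],[0,0,0],0],[[0,0,0],[0,0,0],0],[[0,0,0],[0,0,0],0],[[0,0,0],[0,0,0],0],[[0,0,0],[0,0,0],0],[[0,0,0],[0,0,0],0],[[0,0,0],[0,0,0],0]])

```text
t: 5.35
position: [0.5752, 0.1911, 0.1754]
orientation: [-0.59, 0.808, -0.0, -0.0]
contact_force: [0.4, 0.3, -0.5]
finger_gap: 0.0118
```

```bash
cat > st.py <<'E'
from h import *
import sys
s=r.sense(); q=s['orientation']; M=R.from_quat(q).as_matrix()
print(s['t'],s['position'].round(4),'yaw',np.degrees(np.arctan2(M[1,0],M[0,0])).round(2),'tilt',np.degrees(np.arccos(-M[2,2])).round(2),'F',s['contact_force'].round(1),s['torque'].round(2),'gap',s['finger_gap'].round(4),'q',s['qpos'].round(2))
if len(sys.argv)>3:
    t=np.array([float(v) for v in sys.argv[1:4]]); print('to target, tool cm',((t-s['position'])@M*100).round(2))
E
python3 st.py 0.4768 -0.2380 0.172
```

```text
Traceback (most recent call last):
  File "st.py", line 4, in <module>
    print(s['t'],s['position'].round(4),'yaw',np.degrees(np.arctan2(M[1,0],M[0,0])).round(2),'tilt',np.degrees(np.arccos(-M[2,2])).round(2),'F',s['contact_force'].round(1),s['torque'].round(2),'gap',s['finger_gap'].round(4),'q',s['qpos'].round(2))
                                                                                                                                                                                                       ^^^^^^^^^^^^^^^^^^^^^
AttributeError: 'float' object has no attribute 'round'
```

```bash
sed -i "s/s\['finger_gap'\].round(4)/round(s['finger_gap'],4)/" st.py; python3 st.py 0.4768 -0.2380 0.172
```

```text
5.35 [0.5752 0.1911 0.1754] yaw -107.72 tilt 0.01 F [ 0.4  0.3 -0.5] [ 0.03  0.06 -0.02] gap 0.0118 q [ 0.21  0.35  1.52 -0.    1.27  2.09]
to target, tool cm [43.87 -3.68  0.35]
```

servo_tool(series=[[[1,-0.1,0],[0,0,0],0],[[2,-0.2,0],[0,0,0],0],[[3,-0.25,0],[0,0,0],0],[[4,-0.33,0],[0,0,0],0],[[4,-0.33,0],[0,0,0],0],[[4,-0.33,0],[0,0,0],0],[[4,-0.33,0],[0,0,0],0],[[4,-0.33,0],[0,0,0],0],[[4,-0.33,0],[0,0,0],0],[[4,-0.33,0],[0,0,0],0]])

```text
t: 6.18
position: [0.4976, -0.1437, 0.1758]
orientation: [-0.59, 0.808, -0.0, -0.0]
contact_force: [1.0, -0.3, -1.3]
finger_gap: 0.0116
```

servo_tool(series=[[[4,-0.35,0],[0,0,0],0],[[3,-0.3,0],[0,0,0],0],[[2,-0.15,0],[0,0,0],0],[[0.9,-0.05,0],[0,0,0],0],[[0,0,0.4],[0,0,0],0],[[0,0,0],[0,0,0],0],[[0,0,0],[0,0,0],0],[[0,0,0],[0,0,0],0],[[0,0,0],[0,0,0],0],[[0,0,0],[0,0,0],0]])

```text
t: 7.02
position: [0.4772, -0.2374, 0.1716]
orientation: [-0.59, 0.807, -0.0, 0.0]
contact_force: [0.1, -0.2, -0.2]
finger_gap: 0.0115
```

```bash
python3 st.py 0.4768 -0.2380 0.172; python3 -c "
from h import *
d=snap('wrist'); save('w4',d['image']); np.save('w4.npy',d,allow_pickle=True)
d=snap('top'); np.save('t4.npy',d,allow_pickle=True); save('t4',d['image'][190:310,270:400],5)"
```

```text
7.0167 [ 0.4772 -0.2374  0.1716] yaw -107.62 tilt 0.01 F [ 0.1 -0.2 -0.2] [ 0.01  0.04 -0.02] gap 0.0115 q [-0.59  0.25  1.68  0.    1.21  1.29]
to target, tool cm [ 0.07  0.02 -0.04]
```

View pics/w4.png

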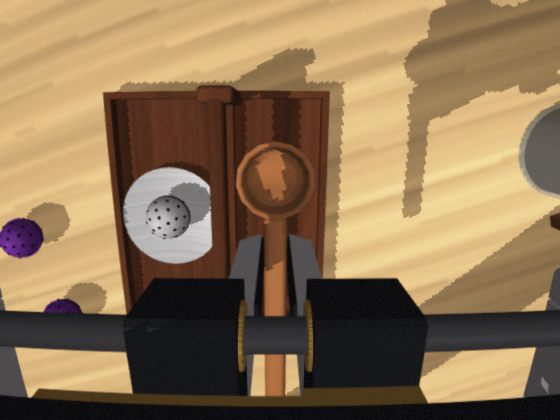

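The view is aligned with the tray: far corners at (105,94) and (328,92), spoon bowl at (275,181) over the compartment, ball undisturbed. I'll re-derive the tray pose from this closer view.

```bash
python3 - <<'E'
from h import *
d=np.load('w4.npy',allow_pickle=True).item()
P=onplane(d,[(105,94),(328,92)],.018)[:,:2]; print(P.round(4), np.linalg.norm(P[1]-P[0]))
v=P[0]-P[1]; v/=np.linalg.norm(v); x=np.array([v[1],-v[0]]); print('yaw',np.degrees(np.arctan2(x[1],x[0])))
c=P.mean(0); print('handle',c-.009*v-.112*x)
print('handle bar @.076', onplane(d,[(210,200),(226,200)],.076).round(4), 'dish',onplane(d,[(170,216)],.01).round(4))
h=np.array([.471,-.19]);a=np.radians(-17.6);x=np.array([np.cos(a),np.sin(a)]);y=np.array([-x[1],x[0]])
print(proj(d,[[*(h+.112*x+.106*y),.018],[*(h+.112*x-.088*y),.018]]).round(0))
E
```

```text
[[ 0.6067 -0.1258]
 [ 0.5488 -0.307 ]] 0.19021454043305522
yaw -17.70673383192691
handle [ 0.46831621 -0.19086546]
handle bar @.076 [[ 0.501  -0.1948  0.076 ]
 [ 0.4974 -0.206   0.076 ]] dish [[ 0.4869 -0.1371  0.01  ]]
[[101.  92.]
 [328.  89.]]
```

servo_tool(series=[[[0,0,1.5],[0,0,0],0],[[0,0,2.5],[0,0,0],0],[[0,0,2.5],[0,0,0],0],[[0,0,2.5],[0,0,0],0],[[0,0,2.0],[0,0,0],0],[[0,0,1.4],[0,0,0],0],[[0,0,0.8],[0,0,0],0],[[0,0,0.5],[0,0,0],0],[[0,0,0.3],[0,0,0],0],[[0,0,0],[0,0,0],0]])

```text
t: 7.95
position: [0.4772, -0.2385, 0.0315]
orientation: [-0.59, 0.808, -0.0, 0.0]
contact_force: [0.3, 0.2, -0.2]
finger_gap: 0.0121
```

```bash
python3 st.py 0.4768 -0.2380 0.030
```

```text
7.95 [ 0.4772 -0.2385  0.0315] yaw -107.71 tilt 0.02 F [ 0.3  0.2 -0.2] [0.06 0.08 0.  ] gap 0.0121 q [-0.59  0.4   1.87 -0.    0.88  1.29]
to target, tool cm [-0.03  0.05  0.15]
```

servo_tool(series=[[[0,0,0.1],[0,0,0],0],[[0,0,0.1],[0,0,0],0],[[0,0,0],[0,0,0],0],[[0,0,0],[0,0,0],0.13],[[0,0,0],[0,0,0],0.16],[[0,0,0],[0,0,0],0.2],[[0,0,0],[0,0,0],0.25],[[0,0,0],[0,0,0],0.3],[[0,0,0],[0,0,0],0.3],[[0,0,0],[0,0,0],0.3]])

```text
t: 8.78
position: [0.4769, -0.2384, 0.0295]
orientation: [-0.59, 0.808, -0.0, -0.0]
contact_force: [0.1, -0.7, -0.6]
finger_gap: 0.0281
```

servo_tool(series=[[[0,0,-0.5],[0,0,0],0.3],[[0,0,-1],[0,0,0],0.3],[[0,0,-1.5],[0,0,0],0.3],[[0,0,-2],[0,0,0],0.3],[[0,0,-2.5],[0,0,0],0.3],[[0,0,-2.5],[0,0,0],0.3],[[0,0,-2],[0,0,0],0.3],[[0,0,-1.5],[0,0,0],0.3],[[0,0,-0.5],[0,0,0],0.3],[[0,0,0],[0,0,0],0.3]])

```text
t: 9.62
position: [0.4777, -0.2389, 0.1715]
orientation: [-0.59, 0.808, -0.002, 0.001]
contact_force: [-0.1, -0.2, -0.6]
finger_gap: 0.0282
```

```bash
python3 st.py; python3 -c "
from h import *
r.snapshot('wrist')
d=snap('wrist'); save('w5',d['image']); np.save('w5.npy',d,allow_pickle=True)"
```

```text
9.6167 [ 0.4777 -0.2389  0.1715] yaw -107.72 tilt 0.24 F [-0.1 -0.2 -0.6] [0.06 0.03 0.05] gap 0.0282 q [-0.59  0.25  1.68 -0.    1.21  1.29]
```

View pics/w5.png

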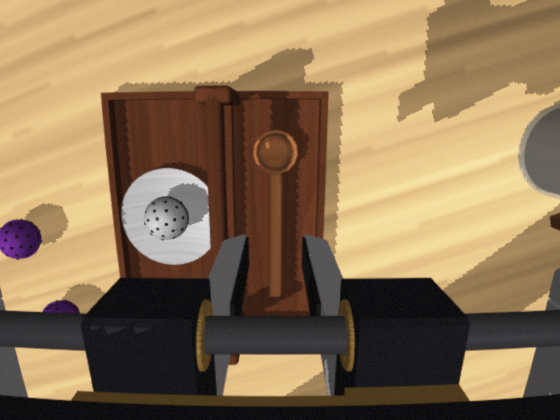

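The spoon lies lengthwise in the compartment, bowl at (275,152) and tail at (276,297), and the ball at (167,217) is still in the saucer. I'll shift over the handle and descend.

servo_tool(series=[[[-0.6,0.3,0],[0,0,0],0.32],[[-1,0.5,0],[0,0,0],0.32],[[-1.2,0.6,0],[0,0,0],0.32],[[-1,0.5,0],[0,0,0],0.32],[[-0.6,0.3,0.5],[0,0,0],0.32],[[0,0,1.5],[0,0,0],0.32],[[0,0,1],[0,0,0],0.32],[[0,0,0.5],[0,0,0],0.32],[[0,0,0],[0,0,0],0.32],[[0,0,0],[0,0,0],0.32]])

```text
t: 10.55
position: [0.4693, -0.1898, 0.1342]
orientation: [-0.59, 0.808, 0.0, -0.0]
contact_force: [0.6, -0.9, 0.6]
finger_gap: 0.0298
```

```bash
python3 st.py 0.470 -0.190 0.067; python3 - <<'E'
from h import *
r.snapshot('wrist')
d=snap('wrist'); np.save('w6.npy',d,allow_pickle=True)
im=d['image'].copy()
a=np.radians(-17.7);x=np.array([np.cos(a),np.sin(a)]);y=np.array([-x[1],x[0]]);h=np.array([.47,-.19])
for s in(-.006,.006):
    p=proj(d,[[*(h+k*x+s*y),.076] for k in(0.02,.1)]); print(p.round(0).tolist())
    cv2.polylines(im,[p.astype(int).reshape(-1,1,2)],False,(0,255,0),1)
save('w6',im)
E
```

```text
10.55 [ 0.4693 -0.1898  0.1342] yaw -107.72 tilt 0.04 F [ 0.6 -0.9  0.6] [ 0.1 -0.   0. ] gap 0.0298 q [-0.52  0.24  1.79 -0.    1.11  1.36]
to target, tool cm [-0.   -0.08  6.72]
[[285.0, 197.0], [285.0, 62.0]]
[[265.0, 197.0], [264.0, 62.0]]
```

View pics/w6.png

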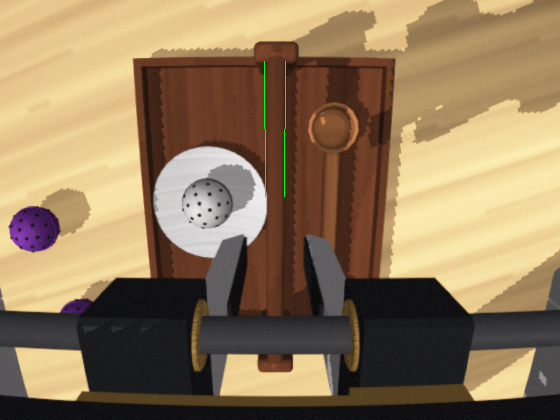

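The predicted bar edges (columns 265 and 285) lie right on the handle. I'll descend and close gently.

servo_tool(series=[[[0,0,0.6],[0,0,0],0.32],[[0,0,1.2],[0,0,0],0.32],[[0,0,1.5],[0,0,0],0.32],[[0,0,1.4],[0,0,0],0.32],[[0,0,1.0],[0,0,0],0.32],[[0,0,0.6],[0,0,0],0.32],[[0,0,0.4],[0,0,0],0.32],[[0,0,0],[0,0,0],0.32],[[0,0,0],[0,0,0],0.32],[[0,0,0],[0,0,0],0.28]], squeeze=10)

```text
t: 11.48
position: [0.4698, -0.1901, 0.068]
orientation: [-0.59, 0.808, -0.001, 0.0]
contact_force: [0.5, 0.2, -0.3]
finger_gap: 0.0271
```

servo_tool(series=[[[0,0,0],[0,0,0],0.26],[[0,0,0],[0,0,0],0.24],[[0,0,0],[0,0,0],0.22],[[0,0,0],[0,0,0],0.2],[[0,0,0],[0,0,0],0.18],[[0,0,0],[0,0,0],0.17],[[0,0,0],[0,0,0],0.16],[[0,0,0],[0,0,0],0.15],[[0,0,0],[0,0,0],0.14],[[0,0,0],[0,0,0],0.13]])

```text
t: 12.32
position: [0.4693, -0.19, 0.0674]
orientation: [-0.59, 0.808, -0.0, -0.0]
contact_force: [-0.7, -2.0, 0.3]
finger_gap: 0.0125
```

servo_tool(series=[[[0,0,0],[0,0,0],0.12],[[0,0,0],[0,0,0],0.11],[[0,0,0],[0,0,0],0.1],[[0,0,0],[0,0,0],0.05],[[0,0,0],[0,0,0],0],[[0,0,0],[0,0,0],0],[[0,0,0],[0,0,0],0],[[0,0,0],[0,0,0],0],[[0,0,0],[0,0,0],0],[[0,0,0],[0,0,0],0]], squeeze=25)

```text
t: 13.15
position: [0.4693, -0.1898, 0.0674]
orientation: [-0.59, 0.808, -0.0, -0.0]
contact_force: [-0.7, -1.9, -0.8]
finger_gap: 0.0116
```

servo_tool(series=[[[0,0,0],[0,0,0],0],[[0,0,0],[0,0,0],0],[[0,0,0],[0,0,0],0],[[0,0,0],[0,0,0],0],[[0,0,0],[0,0,0],0],[[0,0,0],[0,0,0],0],[[0,0,0],[0,0,0],0],[[0,0,0],[0,0,0],0],[[0,0,0],[0,0,0],0],[[0,0,0],[0,0,0],0]], squeeze=50)

```text
t: 13.98
position: [0.4693, -0.1898, 0.0674]
orientation: [-0.59, 0.808, -0.0, 0.0]
contact_force: [-0.3, -1.8, -0.7]
finger_gap: 0.0118
```

```bash
python3 st.py 0.470 -0.190 0.067
```

```text
13.9833 [ 0.4693 -0.1898  0.0674] yaw -107.72 tilt 0.0 F [-0.3 -1.8 -0.7] [-0.28  0.06 -0.02] gap 0.0118 q [-0.52  0.32  1.88 -0.    0.94  1.36]
to target, tool cm [-0.   -0.07  0.04]
```

servo_tool(series=[[[0,0,-0.1],[0,0,0],0],[[0,0,-0.2],[0,0,0],0],[[0,0,-0.3],[0,0,0],0],[[0,0,-0.4],[0,0,0],0],[[0,0,-0.5],[0,0,0],0],[[0,0,-0.5],[0,0,0],0],[[0,0,-0.4],[0,0,0],0],[[0,0,-0.3],[0,0,0],0],[[0,0,-0.2],[0,0,0],0],[[0,0,-0.1],[0,0,0],0]])

```text
t: 14.82
position: [0.4695, -0.1899, 0.0979]
orientation: [-0.59, 0.808, -0.0, 0.0]
contact_force: [-0.5, -0.1, -5.7]
finger_gap: 0.0116
```

```bash
python3 st.py; python3 -c "
from h import *
d=snap('wrist'); np.save('w7.npy',d,allow_pickle=True); s=snap('scene'); np.save('s7.npy',s,allow_pickle=True)
a=d['image'][0:420,:];b=cv2.resize(s['image'][140:225,175:290],None,fx=2.4,fy=2.4)
o=np.zeros((640,560,3),np.uint8);o[:420]=a;o[420:420+b.shape[0],:b.shape[1]]=b;save('w7',o[:600])"
```

```text
14.8167 [ 0.4695 -0.1899  0.0979] yaw -107.72 tilt 0.04 F [-0.5 -0.1 -5.7] [0.01 0.04 0.03] gap 0.0116 q [-0.52  0.28  1.84 -0.    1.02  1.36]
```

View pics/w7.png

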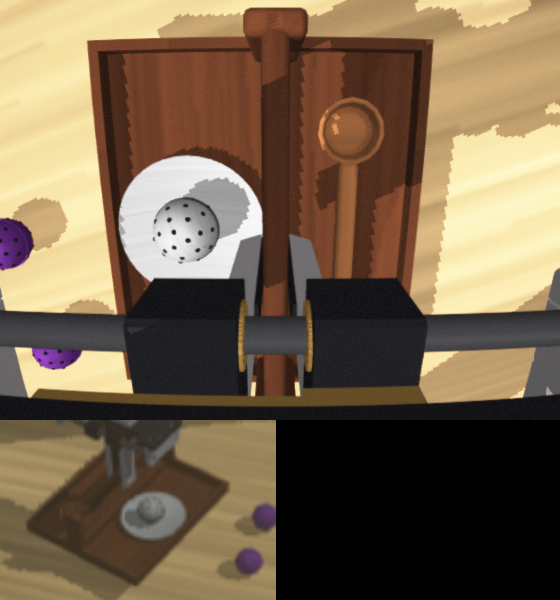

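The tray is lifted about 30 mm, level with near-zero wrist torque. The ball sits mid-saucer at (186,230) and the spoon is in place. I'll lift higher, then turn smoothly.

servo_tool(series=[[[0,0,-0.3],[0,0,0],0],[[0,0,-0.5],[0,0,0],0],[[0,0,-0.8],[0,0,0],0],[[0,0,-1],[0,0,0],0],[[0,0,-1],[0,0,0],0],[[0,0,-1],[0,0,0],0],[[0,0,-1],[0,0,0],0],[[0,0,-0.8],[0,0,0],0],[[0,0,-0.5],[0,0,0],0],[[0,0,-0.2],[0,0,0],0]])

```text
t: 15.75
position: [0.4698, -0.1901, 0.1697]
orientation: [-0.59, 0.808, -0.001, 0.0]
contact_force: [-0.5, -0.3, -6.2]
finger_gap: 0.0114
```

servo_tool(series=[[[0,0,0],[0,0,0],0],[[0,0,0],[0,0,-0.5],0],[[0,0,0],[0,0,-0.8],0],[[0,0,0],[0,0,-1.1],0],[[0,0,0],[0,0,-1.4],0],[[0,0,0],[0,0,-1.7],0],[[0,0,0],[0,0,-2],0],[[0,0,0],[0,0,-2.3],0],[[0,0,0],[0,0,-2.6],0],[[0,0,0],[0,0,-2.6],0]])

```text
t: 16.58
position: [0.4692, -0.1897, 0.1682]
orientation: [-0.691, 0.722, 0.0, -0.0]
contact_force: [-0.1, 0.3, -5.2]
finger_gap: 0.0116
```

servo_tool(series=[[[0,0,0],[0,0,-2.6],0],[[0,0,0],[0,0,-2.6],0],[[0,0,0],[0,0,-2.6],0],[[0,0,0],[0,0,-2.6],0],[[0,0,0],[0,0,-2.6],0],[[0,0,0],[0,0,-2.6],0],[[0,0,0],[0,0,-2.6],0],[[0,0,0],[0,0,-2.6],0],[[0,0,0],[0,0,-2.6],0],[[0,0,0],[0,0,-2.6],0]])

```text
t: 17.42
position: [0.4692, -0.1897, 0.1682]
orientation: [0.836, -0.548, -0.0, 0.0]
contact_force: [-0.5, -0.9, -5.0]
finger_gap: 0.0117
```

servo_tool(series=[[[0,0,0],[0,0,-2.6],0],[[0,0,0],[0,0,-2.6],0],[[0,0,0],[0,0,-2.6],0],[[0,0,0],[0,0,-2.6],0],[[0,0,0],[0,0,-2.6],0],[[0,0,0],[0,0,-2.6],0],[[0,0,0],[0,0,-2.6],0],[[0,0,0],[0,0,-2.6],0],[[0,0,0],[0,0,-2.6],0],[[0,0,0],[0,0,-2.6],0]])

```text
t: 18.25
position: [0.4693, -0.1897, 0.1682]
orientation: [0.938, -0.346, -0.0, -0.0]
contact_force: [0.4, 0.5, -5.3]
finger_gap: 0.0114
```

servo_tool(series=[[[0,0,0],[0,0,-2.6],0],[[0,0,0],[0,0,-2.6],0],[[0,0,0],[0,0,-2.6],0],[[0,0,0],[0,0,-2.6],0],[[0,0,0],[0,0,-2.6],0],[[0,0,0],[0,0,-2.6],0],[[0,0,0],[0,0,-2.4],0],[[0,0,0],[0,0,-2.1],0],[[0,0,0],[0,0,-1.8],0],[[0,0,0],[0,0,-1.5],0]])

```text
t: 19.08
position: [0.4693, -0.1897, 0.1682]
orientation: [0.989, -0.149, -0.0, -0.0]
contact_force: [0.5, 0.2, -6.5]
finger_gap: 0.012
```

servo_tool(series=[[[0,0,0],[0,0,-1.3],0],[[0,0,0],[0,0,-1.1],0],[[0,0,0],[0,0,-0.9],0],[[0,0,0],[0,0,-0.7],0],[[0,0,0],[0,0,-0.4],0],[[0,0,0],[0,0,-0.2],0],[[0,0,0],[0,0,0],0],[[0,0,0],[0,0,0],0],[[0,0,0],[0,0,0],0],[[0,0,0],[0,0,0],0]])

```text
t: 19.92
position: [0.4693, -0.1898, 0.1685]
orientation: [0.994, -0.111, 0.0, 0.0]
contact_force: [0.3, -0.3, -5.5]
finger_gap: 0.0116
```

```bash
python3 st.py; python3 -c "
from h import *
d=snap('wrist'); np.save('w8.npy',d,allow_pickle=True); save('w8',d['image'])"
```

```text
19.9167 [ 0.4693 -0.1898  0.1685] yaw -12.72 tilt 0.01 F [ 0.3 -0.3 -5.5] [-0.   -0.16  0.02] gap 0.0116 q [-0.52  0.21  1.74 -0.    1.19 -0.3 ]
```

View pics/w8.png

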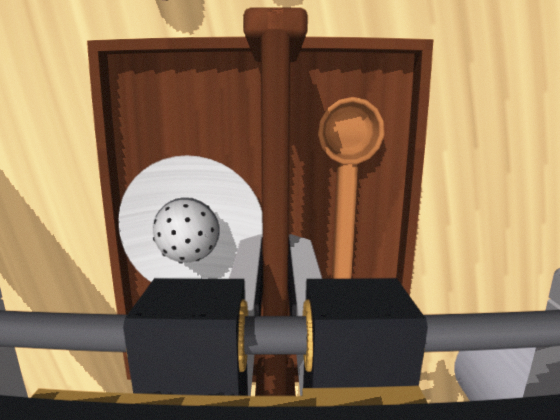

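The view relative to the gripper is unchanged: ball at (186,230), spoon in place, tray level. 12.7° of turn remains.

servo_tool(series=[[[0,0,0],[0,0,-0.4],0],[[0,0,0],[0,0,-0.8],0],[[0,0,0],[0,0,-1.2],0],[[0,0,0],[0,0,-1.6],0],[[0,0,0],[0,0,-2.0],0],[[0,0,0],[0,0,-2.0],0],[[0,0,0],[0,0,-1.7],0],[[0,0,0],[0,0,-1.4],0],[[0,0,0],[0,0,-1.0],0],[[0,0,0],[0,0,-0.6],0]])

```text
t: 20.8
position: [0.4693, -0.1898, 0.1685]
orientation: [1.0, 0.0, -0.0, 0.0]
contact_force: [0.1, 0.8, -5.8]
finger_gap: 0.0118
```

servo_tool(series=[[[0,0,0],[0,0,0],0],[[0,0,0],[0,0,0],0],[[0,0,0],[0,0,0],0],[[0,0,0],[0,0,0],0],[[0,0,0],[0,0,0],0],[[0,0,0],[0,0,0],0],[[0,0,0],[0,0,0],0],[[0,0,0],[0,0,0],0],[[0,0,0],[0,0,0],0],[[0,0,0],[0,0,0],0]])

```text
t: 21.63
position: [0.4693, -0.1898, 0.1685]
orientation: [1.0, -0.0, 0.0, 0.0]
contact_force: [0.5, -0.3, -5.9]
finger_gap: 0.0115
```

servo_tool(series=[[[0,0,0],[0,0,0],0],[[0,0,0],[0,0,0],0],[[0,0,0],[0,0,0],0],[[0,0,0],[0,0,0],0],[[0,0,0],[0,0,0],0],[[0,0,0],[0,0,0],0],[[0,0,0],[0,0,0],0],[[0,0,0],[0,0,0],0],[[0,0,0],[0,0,0],0],[[0,0,0],[0,0,0],0]])

```text
t: 22.47
position: [0.4693, -0.1898, 0.1685]
orientation: [1.0, -0.0, 0.0, 0.0]
contact_force: [-0.3, -0.0, -4.5]
finger_gap: 0.0119
```

```bash
python3 st.py; python3 -c "
from h import *
d=snap('wrist'); w=np.load('w8.npy',allow_pickle=True).item()['image']
for im in (w,d['image']):
    g=cv2.cvtColor(im,cv2.COLOR_RGB2HSV); m=((g[...,1]<40)&(g[...,2]>60)).astype(np.uint8); m[:140]=0;m[285:]=0;m[:,:110]=0;m[:,240:]=0
    print(cv2.boundingRect(m))
s=snap('scene'); o=np.zeros((420,800,3),np.uint8); o[:300,:400]=cv2.resize(d['image'],(400,300)); o[:,400:]=cv2.resize(s['image'][100:310,150:350],(400,420)); save('w9',o)"
```

```text
22.4667 [ 0.4693 -0.1898  0.1685] yaw -0.02 tilt 0.0 F [-0.3 -0.  -4.5] [-0.07 -0.17  0.02] gap 0.0119 q [-0.52  0.21  1.74 -0.    1.19 -0.52]
(118, 156, 122, 126)
(118, 156, 122, 127)
```

View pics/w9.png

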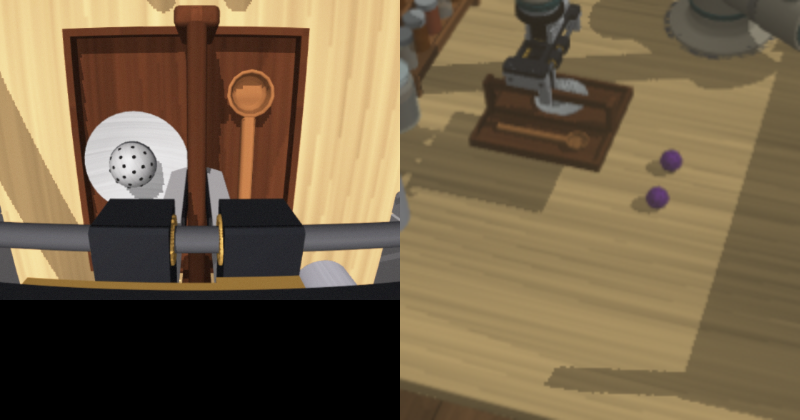

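The tray hangs level with its spoon side facing the far edge. The ball is centred and the spoon lies in its compartment, so I'm handing the job in.

```bash
python3 -c "
from h import *
print(r.job_done())"; python3 st.py
```

```text
the job is handed in; nothing more can be done
None
the job is handed in; nothing more can be done
```

I laid the spoon flat and lengthwise in the compartment and let go. I then gripped the tray by the middle of its handle at 50 N, lifted it straight up about 10 cm, and turned it 107.7° slowly so its spoon side faces the far edge. The job was handed in at about 22.5 s; no verdict is reported.

**Last checks before handing in:**
- **Gripper pose:** the gripper was still, at yaw -0.02° and tilt 0.0°. The tray should be about 0.10 m up, taking it as not having slipped in the grip.
- **Load:** the wrist carried 4.5–5.9 N, about the weight of the loaded tray, with a moment of only about 0.2 N m.
- **Ball and spoon:** the last pictures show the ball in the middle of the saucer and the spoon in its compartment. The saucer and ball outline stayed within one pixel over the last 12.7° of turning, and the earlier turn showed no visible change.

**Limits of the checks:** nothing failed or disagreed by more than about 3 mm, which was the spread between tray pose estimates. I did not re-measure the bystanders at the end, but the path kept about 10 cm clear of them and the wrist force showed no contact.

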